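Put the tamper away in the touch-latch drawer of the coffee station

TASK

Put the tamper away in the hidden drawer of the wooden coffee station: press the plain dark drawer front in and let go, so that its touch latch lets the drawer spring open, and set the tamper down gently, standing upright, in the empty bay. Then push the front fully in until the latch catches and the drawer stays shut by itself. Leave everything else where it stands.

Things in the scene. Friction and masses are not known exactly. Their poses are not given: they have to be found in the camera images.
- station: The coffee station: a fixed bench-top cabinet 135 mm high with a pale wooden worktop, 254 mm deep (x), 320 mm wide (y), 18 mm thick. Origin: centre of its underside, on the table. x points from the drawer front to the back, away from the robot; y to the left as seen from the robot; z up.
- worktop_edge (a point): Middle of the worktop's front edge, at its lower corner, 117 mm above the table. The worktop overhangs the shut drawer front by 14 mm, so a finger that presses the shut front must slope in under this edge: 25 to 40 degrees from vertical, the gripper leaning back towards the robot. Axes as the station's.
- drawer (a joint): Drawer position in m: 0 (to 0.002) shut and latched, 0.150 fully out (along the station's -x), -0.0065 pressed in to the end stop. A spring always pushes it out (6 N shut, 1.5 N fully out; damped runners add 2 N per 0.1 m/s). To open: press it to the stop (6 mm; 9 to 18 N) and let go: it comes out by itself to 0.150 in about 1.5 s.
- drawer_front (a point): Middle of the drawer front's outer face, 70 mm above the table; moves with the drawer. A plain dark wooden panel, no handle, 300 mm wide, 10 to 113 mm above the table; x points into the drawer. To shut: push it in at least 5 mm past shut, to the stop (10 to 18 N), pause and let go: the latch holds it at 0. Let go earlier, it springs out; pressed once more, it opens again.
- empty_bay (a point): Centre of the floor of the drawer's empty left-hand (+y) bay, where the tamper goes; moves with the drawer. Inside 98 mm (x) by 121 mm (y); floor 24 mm above the table; dividers and side wall 40 to 46 mm high, front panel 89 mm, above the floor. With the drawer fully out the centre is 72 mm in front of the worktop's edge. Axes as the station's.
- basket_bay (a point): Centre of the floor of the right-hand (-y) bay, same size, which holds the spare filter basket; moves with the drawer. Axes as the station's.
- tamper_mid (a point): The coffee tamper, half-way up (43 mm above its underside). It stands upright, 86 mm high, 0.25 to 0.42 kg: a steel base 58 mm across and 22 mm high, a thin neck and a dark wooden round handle, 33 mm across, from 47 to 76 mm above its underside. z is its axis, up.
- tamper: The same tamper, origin at the centre of its underside.
- basket_mid (a point): The spare filter basket, steel, 60 mm across, 24 mm high, loose in the right-hand bay; half-way up. It may slide within its bay.
- jug_mid (a point): Steel milk jug, 84 mm across, 100 mm high, with a handle reaching 70 mm to its +y; half-way up. Bystander.
- shaker_mid (a point): Cocoa shaker, red and aluminium, 66 mm across, 100 mm high; half-way up. Bystander.
- cup_a_mid (a point): Brown cup, 80 mm across, 56 mm high, standing on the worktop; half-way up. Bystander.
- cup_b_mid (a point): A second brown cup like it on the worktop. Bystander.
- portafilter_mid (a point): Portafilter (steel head 74 mm across, black handle, 225 mm long, 43 mm high) lying on the black rubber mat; middle of its head. Bystander.
Things that resemble listed ones, but are neither listed nor needed, are in the scene too. Leave any blue or pink look-alike of the tamper alone.

How it is judged:
By the outcome, as a careful person would: the job done as asked, in the order asked, and still so for the second after the job is handed in, with the robot touching nothing.
It also fails if it takes over 72 s, if anything falls off the work surface, if the arm or the gripper's body presses on something with over 40 N, if the wrist force passes 120 N, or if a joint passes its speed limit or range.

ROBOT

A 6-joint arm with a two-finger parallel gripper is mounted at the origin on the work surface. World frame = base frame: x ahead of the robot, y to its left, z up, the work surface at z = 0. Lengths are in m, angles in rad, forces in N, time in s.
With the tool pointing down it reaches from about 0.275 to 0.75 m from the base axis. Payload 10.2 kg.
Tool frame: the origin (TCP) lies midway between the tips of the shut fingers; the grasp point (between the pads) lies 19 mm behind it; z points along the fingers, y is the direction in which the jaws open and shut (so a half turn about z gives the same grasp; the last joint's range is limited). The gripper opens to 85 mm and grips with 20 to 120 N. Pads are 22 mm wide; open, the fingers measure 114 mm over their backs; the gripper's body (76 mm by 85 mm) begins 54 mm behind the grasp point. The pads swing forward as they close: fully open they stand 13 mm farther back than shut.
Start: joints at [0.968, 0.313, 1.498, -0, 1.331, -0.223], TCP at [0.195, 0.488, 0.231] pointing down, gripper open.
Joint ranges: [-2.94, 2.94], [-0.97, 2.17], [0.19, 2.56], [-1.23, 4.37], [0.02, 3.11], [-2.88, 2.88]. Speed limits (rad/s): [2.39, 2.39, 3.01, 3.14, 3.14, 3.14].

INTERFACE

Orientations are given as a unit quaternion [x, y, z, w].
In Python, from station import arm, inverse_kinematics, camera, hand_in gives the robot as it stands. Calls block until the motion is done:
- arm.move_to(position, orientation): joint-space move of the TCP to a pose.
- arm.movel(position, ori=None, vel=0.15, max_force=None): straight line of the TCP; ori=None keeps the orientation; vel is the mean speed in m/s. With max_force (N) it stops when the force on the tool has changed by that much, and returns True; else False.
- arm.goto_joints(angles): joint-space move.
- arm.set_gripper(opening, squeeze=None): finger opening in m; squeeze is the grip in N (None keeps the last); returns when the fingers have stopped.
- arm.pause(seconds).
- inverse_kinematics(position, orientation): joint angles nearest the present ones, or None.
- camera(name): name is "scene" or "side" or "wrist"; returns a dict with "color" (400x640x3 uint8, blue, green, red), "fx", "fy", "cx", "cy" (pixels), "cam_to_world" (4x4, takes a point from camera to world coordinates). Camera axes: x right, y up, looking along -z (the intrinsics and any distortion apply to the point x, -y, -z); pixel columns grow to the right and rows downward; lengths in m; the calibration is good to about 2 mm. A picture is of the moment at which its call begins. There is no depth.
A pose or a line that the arm cannot do raises arm.Unreachable and nothing moves.
- hand_in(): hands the job in, once; it reports no verdict.
Readings, each from a call of its own:
- arm.get_t(): time.
- arm.get_qpos(): joint angles.
- arm.get_joint_vel(): joint speeds.
- arm.get_joint_torque(): joint torques, N m.
- arm.get_tool_pos(): TCP position.
- arm.get_eef_rot(): TCP orientation.
- arm.get_wrist_force(): force on the tool from outside, world axes, zero at the start.
- arm.get_moment(): the same for the moment, N m.
- arm.get_finger_gap(): finger opening in m.
Only numpy, scipy, OpenCV 4.12 (cv2) and the standard library are available. Lean on these libraries where they do the work, as an engineer would, in place of code of your own. Each camera call takes 0.05 s, during which the arm holds its last target. There are 200 camera calls.

## Working session

There is one attempt and no reset: what is moved stays moved. The work goes in short steps, each a Python script; the robot and the scene stay as the last script left them, time stands still between calls to the robot, and variables do not carry over. Pictures are saved under pics/ and viewed, about 8 in all and at most 12, crops included, and the job is handed in when it is done.

```bash
ls; mkdir -p pics; python3 - <<'E'
from station import arm, camera
import cv2, numpy as np
for n in ("scene","side","wrist"):
    c=camera(n); cv2.imwrite(f"pics/{n}0.png",c["color"]); print(n,[k for k in c],c["fx"],c["fy"],c["cx"],c["cy"]); print(np.round(c["cam_to_world"],4).tolist())
    print({k:c[k] for k in c if 'dist' in k})
print(arm.get_t(),arm.get_eef_rot())
E
```

```text
pics
scene ['color', 'fx', 'fy', 'cx', 'cy', 'cam_to_world'] 436.29648456569083 436.29648456569083 316.9303055667771 195.09846158494213
[[-0.7789, -0.5323, 0.3317, 0.9398], [0.6271, -0.6709, 0.3958, 0.5158], [0.0118, 0.5163, 0.8563, 1.0443], [0.0, 0.0, 0.0, 1.0]]
{}
side ['color', 'fx', 'fy', 'cx', 'cy', 'cam_to_world'] 439.12854856394307 439.12854856394307 332.6259241650263 204.33139552553263
[[-0.9398, -0.2472, 0.2359, 0.8683], [0.3412, -0.6435, 0.6851, 0.917], [-0.0175, 0.7244, 0.6892, 0.9425], [0.0, 0.0, 0.0, 1.0]]
{}
wrist ['color', 'fx', 'fy', 'cx', 'cy', 'cam_to_world'] 295.37103753661853 295.37103753661853 316.0104907727663 200.450384225988
[[0.3708, -0.8832, -0.2873, 0.1212], [0.9287, 0.352, 0.1168, 0.5162], [-0.0021, -0.3101, 0.9507, 0.3734], [0.0, 0.0, 0.0, 1.0]]
{}
0.15 [ 1.88773928e-01  9.82020451e-01 -4.48159242e-04 -1.94504276e-04]
```

View pics/scene0.png

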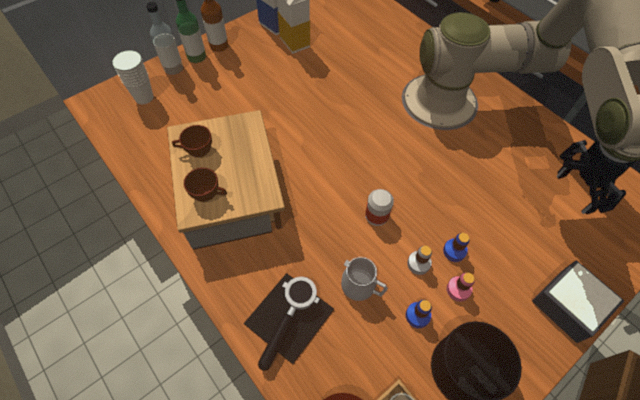

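View pics/side0.png

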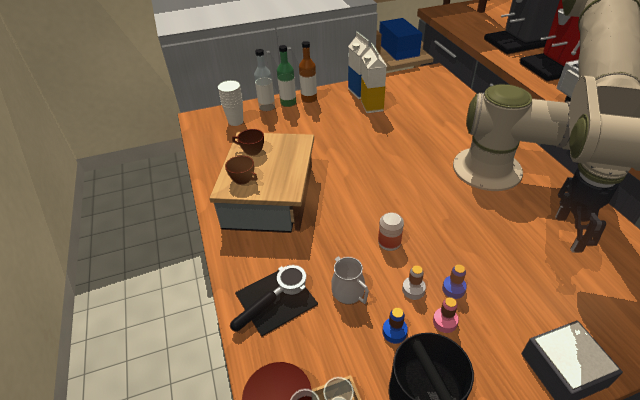

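Look-alikes in the scene view: steel tamper (421,261), blue (457,246), pink (461,286), blue (420,313). By the description I choose the steel one at (421,261). It shows at (414,283) in the side view.

```bash
python3 - <<'E'
import cv2, numpy as np
def crop(n,x0,y0,w,h,s):
    i=cv2.imread(f"pics/{n}0.png")[y0:y0+h,x0:x0+w]; i=cv2.resize(i,None,fx=s,fy=s,interpolation=cv2.INTER_CUBIC)
    for k in range(0,w,10):
        cv2.line(i,(k*s,0),(k*s,8 if k%50 else 16),(0,255,255),1)
    for k in range(0,h,10): cv2.line(i,(0,k*s),(8 if k%50 else 16,k*s),(0,255,255),1)
    return i
o=np.zeros((600,800,3),np.uint8)
def put(i,x,y): o[y:y+i.shape[0],x:x+i.shape[1]]=i
put(crop("scene",160,100,130,150,3),0,0)
put(crop("side",205,120,120,120,3),400,0)
put(crop("scene",400,240,50,40,4),0,455)
put(crop("scene",400,240,40,35,4),0,455)
put(crop("side",395,255,40,50,4),400,380)
cv2.imwrite("pics/c1.png",o)
E
```

```text
Traceback (most recent call last):
ValueError: could not broadcast input array from shape (160,200,3) into shape (145,200,3)
```

```bash
python3 - <<'E'
import cv2, numpy as np
def crop(n,x0,y0,w,h,s):
    i=cv2.imread(f"pics/{n}0.png")[y0:y0+h,x0:x0+w]; i=cv2.resize(i,None,fx=s,fy=s,interpolation=cv2.INTER_CUBIC)
    for k in range(0,w,10):
        cv2.line(i,(k*s,0),(k*s,8 if k%50 else 16),(0,255,255),1)
    for k in range(0,h,10): cv2.line(i,(0,k*s),(8 if k%50 else 16,k*s),(0,255,255),1)
    return i
o=np.zeros((600,800,3),np.uint8)
def put(i,x,y): o[y:y+i.shape[0],x:x+i.shape[1]]=i
put(crop("scene",160,100,130,150,3),0,0)
put(crop("side",205,120,120,120,3),400,0)
put(crop("scene",400,240,45,36,4),0,455)
put(crop("side",395,255,40,50,4),400,380)
cv2.imwrite("pics/c1.png",o)
E
```

```text
(no output)
```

View pics/c1.png

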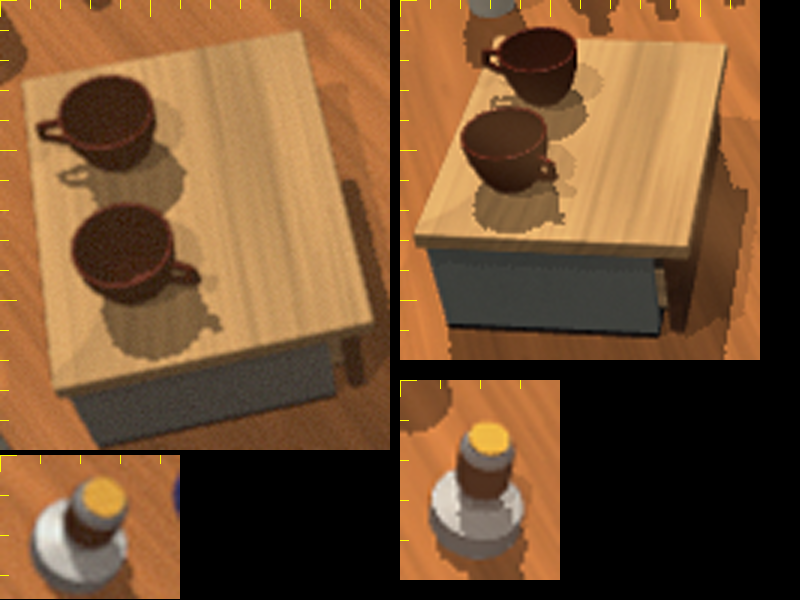

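```bash
cat > h.py <<'E'
from station import arm, inverse_kinematics, camera, hand_in
import cv2, numpy as np
from scipy.spatial.transform import Rotation as R
def onz(c,u,v,z):
    T=c["cam_to_world"]; d=T[:3,:3]@np.array([(u-c["cx"])/c["fx"],-(v-c["cy"])/c["fy"],-1]); o=T[:3,3]
    return o+d*(z-o[2])/d[2]
def proj(c,p):
    q=np.linalg.inv(c["cam_to_world"])@np.append(p,1); return np.array([c["cx"]+c["fx"]*q[0]/-q[2], c["cy"]-c["fy"]*q[1]/-q[2]])
def save(n,f):
    c=camera(n); cv2.imwrite(f"pics/{f}.png",c["color"]); return c
def state(): print("t",round(arm.get_t(),2),"tcp",np.round(arm.get_tool_pos(),4),"F",np.round(arm.get_wrist_force(),1),"gap",round(arm.get_finger_gap(),4))
E
python3 - <<'E'
from h import *
s=camera("scene"); d=camera("side")
for n,c,u,v,z in [("TL",s,168,126.7,.135),("TR",s,260.7,110.7,.135),("BR",s,284.3,207,.135),("BL",s,178.3,228.5,.135),("TR",d,313.3,135,.135),("BR",d,301,202.3,.135),("BL",d,210,198.7,.135),
 ("cap",s,426,250.5,.086),("cap",d,417.5,269.5,.086),("base",s,419.5,261,.022),("base",d,414.25,286.75,.022),
 ("blue1",s,462,238,.086),("pink",s,467,279,.086),("blue2",s,425,305,.086),("shaker",s,380,196,.1),("jug",s,362,270,.1),("jug",d,348,265,.1),("shaker",d,391,219,.1)]:
    print(n,np.round(onz(c,u,v,z),4))
E
```

```text
TL [ 0.7657 -0.3184  0.135 ]
TR [ 0.5389 -0.2117  0.135 ]
BR [0.6697 0.0729 0.135 ]
BL [ 0.8959 -0.0338  0.135 ]
TR [ 0.5397 -0.2109  0.135 ]
BR [0.6685 0.0763 0.135 ]
BL [ 0.8962 -0.0266  0.135 ]
cap [0.4614 0.3553 0.086 ]
cap [0.4605 0.3563 0.086 ]
base [0.4631 0.3544 0.022 ]
base [0.4635 0.3603 0.022 ]
blue1 [0.3687 0.387  0.086 ]
pink [0.4391 0.4643 0.086 ]
blue2 [0.5593 0.4461 0.086 ]
shaker [0.4508 0.1805 0.1   ]
jug [0.6189 0.2998 0.1   ]
jug [0.618  0.2937 0.1   ]
shaker [0.4532 0.1891 0.1   ]
```

The crops confirm the steel tamper: silver base, wooden handle, at about (0.462, 0.357). The station sits at about (0.7175, -0.122), yaw about -25°. Next I press the front.

```bash
cat >> h.py <<'E'
yaw=np.deg2rad(-24.9); X=np.array([np.cos(yaw),np.sin(yaw),0]); Y=np.array([-np.sin(yaw),np.cos(yaw),0]); Z=np.array([0,0,1.]); O=np.array([.7175,-.122,0])
def S(x,y,z): return O+x*X+y*Y+z*Z
def ori(deg):
    a=np.deg2rad(deg); z=np.sin(a)*X-np.cos(a)*Z; return R.from_matrix(np.c_[np.cross(Y,z),Y,z]).as_quat()
E
python3 - <<'E'
from h import *
q=ori(38)
for p in (S(-.25,0,.26),S(-.17,0,.075),S(-.10,0,.075)): print(inverse_kinematics(p,q))
arm.set_gripper(0.0)
arm.move_to(S(-.25,0,.26),q); state()
arm.movel(S(-.19,0,.075),vel=.2); state()
c=save("side","pre"); 
hit=arm.movel(S(-.095,0,.075),vel=.03,max_force=22); state(); p=arm.get_tool_pos(); print(hit,(p-O)@X)
arm.pause(.2); state()
arm.movel(p-.02*X,vel=.1)
arm.movel(S(-.34,0,.12),vel=.2); arm.pause(.3); state()
cv2.imwrite("pics/op.png",np.vstack([c["color"][80:280,160:560],camera("side")["color"][80:280,160:560]]))
E
```

```text
[-0.1960132  -0.05821877  1.99390062 -0.27149364  0.57344892 -1.15173333]
[-0.24244066  0.41195618  2.02152033 -1.14387888  0.12952525 -0.27797633]
[-0.27077159  0.51296878  1.83881355 -0.65009348  0.16665649 -0.79788595]
t 3.08 tcp [ 0.4909 -0.0162  0.26  ] F [-0.1 -0.7  0.7] gap 0.0Traceback (most recent call last):
  File "<stdin>", line 6, in <module>
station.Unreachable: the arm cannot follow that straight line within its joint ranges
```

```bash
python3 - <<'E'
from h import *
for t in (27,30,32,34):
  for y in (0,.06,-.06):
    L=[inverse_kinematics(S(x,y,z),ori(t)) for x,z in ((-.25,.26),(-.25,.16),(-.19,.07),(-.13,.07),(-.095,.07),(-.34,.12))]
    print(t,y,[None if l is None else np.round(np.array(l)[[3,4,5]],2).tolist() for l in L])
E
```

```text
27 0 [[-0.13, 0.82, -1.29], [-0.19, 0.54, -1.22], [-0.26, 0.33, -1.17], [-0.19, 0.39, -1.25], [-0.16, 0.43, -1.29], [-0.32, 0.41, -1.03]]
27 0.06 [[-0.22, 0.85, -1.1], [-0.29, 0.59, -1.0], [-0.37, 0.4, -0.94], [-0.29, 0.45, -1.06], [-0.25, 0.49, -1.11], [-0.46, 0.47, -0.74]]
27 -0.06 [[-0.03, 0.81, -1.51], [-0.04, 0.52, -1.5], [-0.06, 0.29, -1.48], [-0.04, 0.36, -1.5], [-0.04, 0.4, -1.51], [-0.07, 0.38, -1.45]]
30 0 [[-0.16, 0.75, -1.26], [-0.24, 0.47, -1.16], [-0.37, 0.26, -1.05], [-0.27, 0.32, -1.18], [-0.22, 0.36, -1.23], [-0.43, 0.35, -0.91]]
30 0.06 [[-0.26, 0.78, -1.06], [-0.37, 0.53, -0.92], [-0.51, 0.33, -0.8], [-0.39, 0.38, -0.96], [-0.33, 0.41, -1.03], [-0.59, 0.43, -0.61]]
30 -0.06 [[-0.03, 0.74, -1.51], [-0.05, 0.44, -1.48], [-0.09, 0.21, -1.44], [-0.06, 0.28, -1.48], [-0.05, 0.32, -1.5], [-0.11, 0.3, -1.41]]
32 0 [[-0.18, 0.71, -1.24], [-0.29, 0.43, -1.12], [-0.5, 0.21, -0.92], [-0.34, 0.27, -1.1], [-0.28, 0.3, -1.18], [-0.54, 0.31, -0.8]]
32 0.06 [[-0.29, 0.74, -1.03], [-0.43, 0.49, -0.86], [-0.63, 0.29, -0.68], [-0.48, 0.34, -0.87], [-0.4, 0.37, -0.96], [-0.69, 0.4, -0.5]]
32 -0.06 [[-0.04, 0.69, -1.5], [-0.07, 0.39, -1.47], [-0.14, 0.15, -1.4], [-0.08, 0.22, -1.46], [-0.07, 0.26, -1.48], [-0.14, 0.25, -1.38]]
34 0 [[-0.21, 0.66, -1.22], [-0.35, 0.38, -1.05], [-0.69, 0.17, -0.73], [-0.45, 0.22, -0.99], [-0.36, 0.25, -1.09], [-0.68, 0.27, -0.66]]
34 0.06 [[-0.33, 0.7, -0.99], [-0.51, 0.45, -0.78], [-0.79, 0.26, -0.52], [-0.59, 0.29, -0.75], [-0.5, 0.32, -0.87], [-0.81, 0.38, -0.37]]
34 -0.06 [[-0.04, 0.65, -1.49], [-0.08, 0.34, -1.45], [-0.23, 0.1, -1.31], [-0.12, 0.17, -1.42], [-0.09, 0.21, -1.46], [-0.19, 0.2, -1.33]]
```

```bash
python3 - <<'E'
from h import *
q=ori(31); y=.02
arm.move_to(S(-.25,y,.2),q)
arm.movel(S(-.19,y,.068),vel=.2); state()
c=camera("side")
hit=arm.movel(S(-.095,y,.068),vel=.03,max_force=22); state(); p=arm.get_tool_pos(); print(hit,(p-O)@X)
arm.pause(.2); state()
arm.movel(p-.03*X,vel=.1)
arm.movel(S(-.33,y,.11),vel=.2); arm.pause(.2); state()
cv2.imwrite("pics/op.png",np.vstack([c["color"][80:280,160:560],camera("side")["color"][80:280,160:560]]))
E
```

```text
t 4.32 tcp [ 0.554  -0.0239  0.0694] F [-0.2  0.3  0.5] gap 0.0002
t 6.67 tcp [ 0.6236 -0.0564  0.0669] F [-5.9  2.3  4.8] gap 0.0001
True -0.11275477185790435
t 6.88 tcp [ 0.6236 -0.0564  0.0669] F [-6.1  2.5  4.8] gap 0.0002
t 8.63 tcp [0.4269 0.0348 0.1098] F [-0.8  0.4 -0.2] gap -0.0001
```

View pics/op.png

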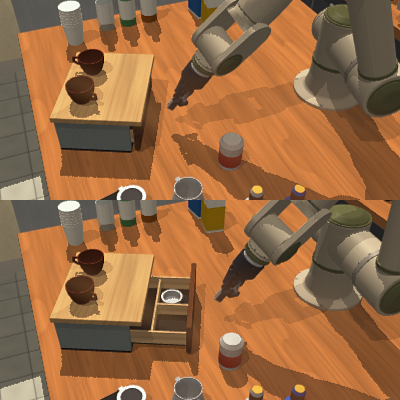

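Drawer is open: front panel now around (190,300) in the composite, basket in the far bay at (172,296) and the empty bay nearer at (178,322). Now I move above the tamper.

```bash
python3 - <<'E'
from h import *
q=ori(0)
arm.move_to(np.array([.40,.16,.27]),q)
arm.set_gripper(.06)
arm.move_to(np.array([.462,.357,.19]),q); state()
w=save("wrist","w1"); s=save("scene","s1"); d=save("side","d1")
for n,c in (("w",w),("s",s),("d",d)): print(n,proj(c,[.462,.357,.086]),[np.round(proj(c,S(-.199+a,.065+b,.066)),1).tolist() for a,b in((-.05,-.06),(-.05,.06),(.05,.06),(.05,-.06))])
o=np.zeros((600,800,3),np.uint8)
o[:400,:640]=w["color"]; 
o[400:600,0:400]=cv2.resize(s["color"][150:250,200:400],None,fx=2,fy=2)
o[400:600,400:800]=cv2.resize(d["color"][130:230,260:460],None,fx=2,fy=2)
cv2.imwrite("pics/c2.png",o)
E
```

```text
t 11.17 tcp [0.4623 0.3563 0.1907] F [ 0.5 -0.9 -0.5] gap 0.0602
w [317.54386412 197.60265489] [[34.3, 347.0], [139.7, 347.0], [154.7, 411.1], [58.2, 411.0]]
s [426.33742902 251.15282456] [[318.6, 163.4], [329.8, 200.1], [292.2, 208.0], [282.8, 170.4]]
d [417.0792335  269.87554915] [[349.2, 185.9], [346.7, 213.8], [311.6, 212.1], [316.4, 184.4]]
```

View pics/c2.png

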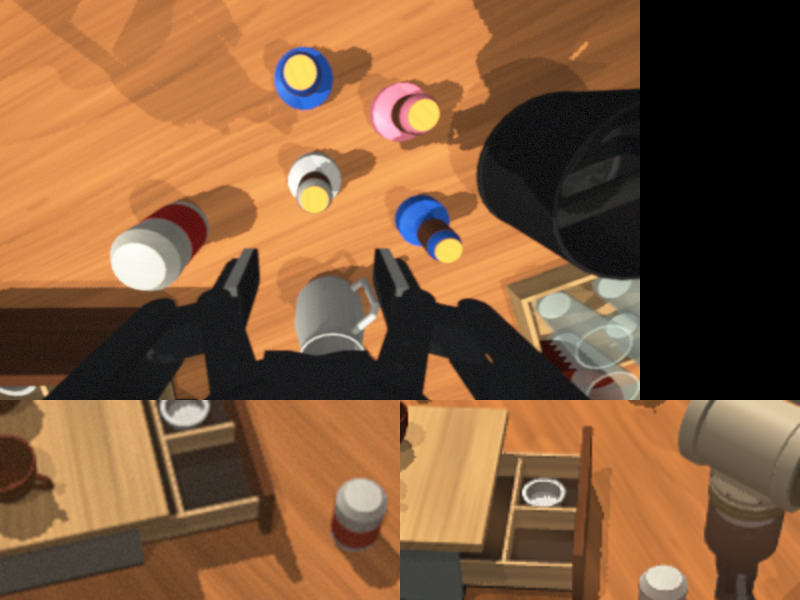

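Cap at (315,198) in the wrist view agrees with the prediction within about 2 mm, and the bay corners fit the station pose. Grasping now.

```bash
python3 - <<'E'
from h import *
q=ori(0); g=np.array([.4615,.3567,.038])
arm.movel(g+[0,0,.07],vel=.2); arm.movel(g,vel=.08,max_force=12); state()
arm.set_gripper(.02,squeeze=45); state()
arm.movel(g+[0,0,.03],vel=.06); state()
arm.movel(g+[0,0,.22],vel=.2)
arm.movel(S(-.199,.066,.255),vel=.2); state()
s=save("scene","s2"); d=save("side","d2")
cv2.imwrite("pics/c3.png",np.hstack([s["color"][60:300,180:500],d["color"][60:300,240:560]]))
E
```

```text
t 12.9 tcp [0.4618 0.3569 0.0385] F [ 0.7  0.3 -0.1] gap 0.0596
t 13.26 tcp [0.4617 0.3568 0.0384] F [-0.2 -1.1  3.3] gap 0.0315
t 13.91 tcp [0.4614 0.3566 0.0679] F [ 0.5  0.2 -2.5] gap 0.0323
t 16.91 tcp [0.5646 0.0224 0.2551] F [-0.8 -0.4 -2.5] gap 0.0318
```

View pics/c3.png

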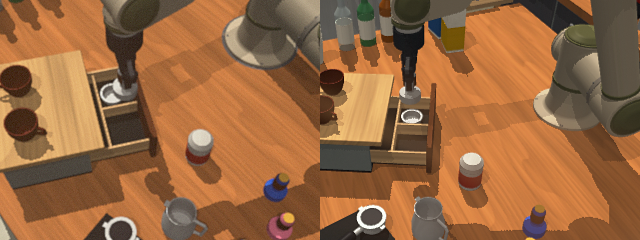

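Tamper is held (gap 32 mm, 2.5 N), steel base at (125,88) in the left half, above the drawer. Lowering it.

```bash
python3 - <<'E'
from h import *
print(arm.movel(S(-.199,.066,.078),vel=.15,max_force=10)); state()
print(arm.movel(S(-.199,.066,.054),vel=.02,max_force=3)); state()
arm.set_gripper(.056); state()
arm.movel(S(-.199,.066,.075),vel=.05); arm.movel(S(-.199,.066,.22),vel=.2)
arm.movel(S(-.31,.066,.24),vel=.25); state()
s=save("scene","s3"); d=save("side","d3")
cv2.imwrite("pics/c4.png",np.hstack([cv2.resize(s["color"][140:260,220:380],None,fx=2.5,fy=2.5),cv2.resize(d["color"][130:250,260:420],None,fx=2.5,fy=2.5)]))
E
```

```text
False
t 18.34 tcp [0.5653 0.0216 0.0788] F [ 0.7  0.6 -2.9] gap 0.032
True
t 19.13 tcp [0.5648 0.0216 0.0624] F [-0.8 -0.9  6.1] gap 0.032
t 19.49 tcp [0.564  0.0217 0.0614] F [ 0.3 -0.   0.4] gap 0.0562
t 21.38 tcp [0.4644 0.0682 0.2395] F [ 0.2 -0.5 -0.3] gap 0.0562
```

View pics/c4.png

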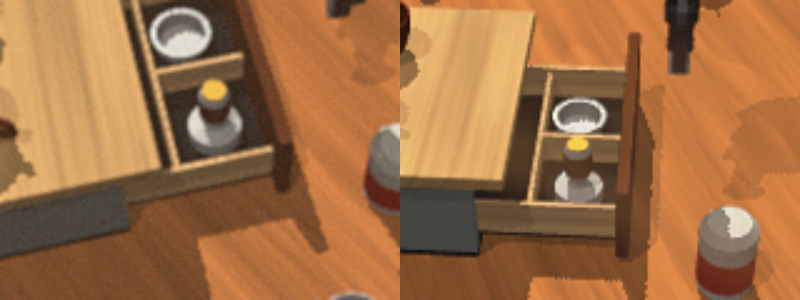

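Tamper stands upright in the left bay (base at (215,125) and (578,188)) and the basket is still in its own bay. Now I shut the drawer.

```bash
python3 - <<'E'
from h import *
q=ori(31); y=.02
arm.set_gripper(0.0)
arm.move_to(S(-.33,y,.14),q)
arm.movel(S(-.31,y,.068),vel=.15); state()
print(arm.movel(S(-.13,y,.068),vel=.07,max_force=30)); state()
print(arm.movel(S(-.107,y,.068),vel=.02,max_force=18)); state(); p=arm.get_tool_pos(); print((p-O)@X)
arm.pause(.5); state()
arm.movel(p-.03*X,vel=.05); state()
arm.movel(S(-.31,y,.12),vel=.2); arm.pause(1.5); state()
s=save("scene","s4"); d=save("side","d4")
cv2.imwrite("pics/c5.png",np.hstack([s["color"][80:340,160:480],d["color"][80:340,200:520]]))
E
```

```text
t 23.66 tcp [0.4453 0.0265 0.0683] F [-0.4 -0.5 -0.1] gap -0.0
False
t 26.38 tcp [ 0.6078 -0.0487  0.0676] F [-3.8  5.4  2.9] gap 0.0
True
t 27.28 tcp [ 0.6238 -0.0559  0.0668] F [-5.7  2.8  4.6] gap 0.0006
-0.11280723226234932
t 27.78 tcp [ 0.6238 -0.0559  0.0668] F [-4.8  2.   4.1] gap 0.0003
t 28.53 tcp [ 0.5968 -0.0434  0.067 ] F [-0.4 -0.7  1. ] gap -0.0004
t 31.06 tcp [0.4447 0.0266 0.12  ] F [-0.5 -0.5  0.4] gap 0.0
```

View pics/c5.png

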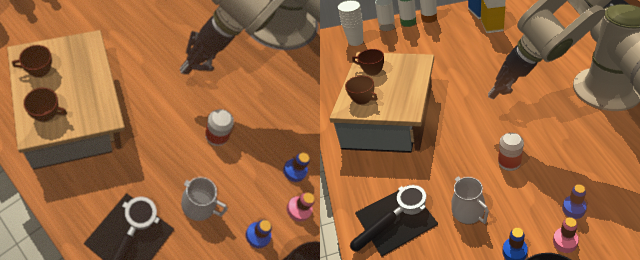

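Drawer is shut under the worktop, after 2.5 s with no contact. I compare it with the first pictures before handing in.

```bash
python3 - <<'E'
from h import *
for a,b,regs in (("side0",camera("side")["color"],dict(front=(285,200,40,40),cups=(215,125,70,60),jug=(325,250,45,55),shaker=(375,205,32,45),pf=(230,260,85,75),blue2=(380,300,30,45),pink=(432,292,30,42),blue1=(442,260,28,40))),):
    A=cv2.GaussianBlur(cv2.imread(f"pics/{a}.png"),(5,5),0); B=cv2.GaussianBlur(b,(5,5),0); D=cv2.absdiff(A,B).max(2)
    for k,(x,y,w,h) in regs.items(): r=D[y:y+h,x:x+w]; print(k,"mean",round(r.mean(),1),"frac>30",round((r>30).mean(),3))
o=np.hstack([cv2.resize(i[190:250,270:330],None,fx=6,fy=6,interpolation=cv2.INTER_CUBIC) for i in (cv2.imread("pics/side0.png"),b)]); cv2.imwrite("pics/c6.png",o); state()
E
```

```text
front mean 5.0 frac>30 0.002
cups mean 5.8 frac>30 0.0
jug mean 5.8 frac>30 0.0
shaker mean 9.1 frac>30 0.078
pf mean 4.8 frac>30 0.0
blue2 mean 6.2 frac>30 0.005
pink mean 5.3 frac>30 0.0
blue1 mean 25.7 frac>30 0.399
t 31.21 tcp [0.4447 0.0267 0.12  ] F [ 0.2 -0.9 -0.1] gap -0.0002
```

View pics/c6.png

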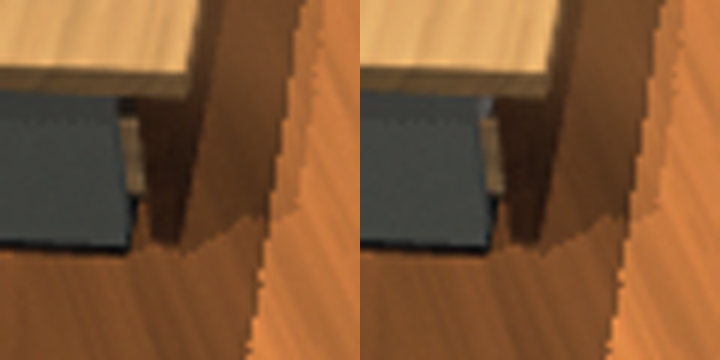

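The drawer front matches its original shut position exactly. The blue tamper's brightness change comes from the arm's shadow: it still stands at about (458,246) in the scene view, against (457,246) at the start.

```bash
python3 -c "
from h import *
print(hand_in()); "
```

```text
the job is handed in; nothing more can be done
None
```

The steel tamper is in the hidden drawer's empty left bay, the drawer is shut, and I handed the job in at about 31 s of the 72 s allowed.

- **Opening:** I pressed the front in to its stop and let go, and the drawer sprang open. My first planned line, with the gripper leaning 38°, was unreachable and nothing moved. I used 31° instead.
- **Placing:** I lowered the tamper until it touched the bay floor, with about 6 N on the wrist at contact. The pictures after release showed it standing upright, with the basket still in its own bay.
- **Shutting:** I pushed the front in to the same depth as the opening press, paused 0.5 s and backed off. It was still shut 2.5 s later, and a close crop of the front matched the first picture.

**Last checks:** the cups, jug, portafilter, pink tamper and one blue tamper matched the first side picture. The other two differed:

- **Other blue tamper:** 40% of its patch had changed. It had not shifted visibly in the scene picture (about 1 pixel), so I put this down to the arm's shadow.
- **Cocoa shaker:** 8% of its patch had changed. I put this down to lighting too, but did not check its position separately.

The tamper could not be seen again once the drawer was shut.

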